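# Pack up the model height gauge

## Robot

A 7-joint arm with a two-finger parallel gripper is mounted at the origin on a cart in front of the work surface, level with it; the furniture and walls round the work are solid. World frame = base frame: x ahead of the robot, y to its left, z up, the work surface at z = 0. Lengths are in m, angles in rad, forces in N, time in s.
With the tool pointing down it reaches from about 0.425 to 0.925 m from the base axis. Payload 6.8 kg.
Tool frame: the origin (TCP) lies between the finger pads; the fingertips stand 22 mm ahead of it and the grasp point (between the pads) lies 3 mm ahead of it (bot.tips_ahead is the distance from the TCP to the fingertips, in m); z points along the fingers, y is the line along which they close (so a half turn about z gives the same grasp; the last joint's range is limited). The gripper opens to 88 mm and grips with 3 to 60 N. Pads are 20 mm wide; open, the fingers measure 115 mm over their backs; the gripper's body (75 mm by 178 mm) begins 61 mm behind the grasp point.
Start: joints at [1.019, 0.477, 0.022, 1.555, -0.011, 1.109, -0.083], TCP at [0.29, -0.61, 0.245] pointing down, gripper open.
Joint ranges: [-2.96, 2.96], [-0.34, 2.1], [-1.41, 1.46], [0.24, 2.44], [-1.37, 4.51], [0.17, 1.92], [-2.96, 2.96]. Speed limits (rad/s): [2.39, 2.39, 3.14, 3.14, 3.14, 3.14, 3.14].

## Interface

Orientations are given as a rotation vector (axis times angle).
In Python, from station import bot gives the robot as it stands.
- The arm moves only by the tool drive_tool, never from a script. Its argument "increments" is a list of rows, each an object with "slide": the shift along the tool's x, y, z in cm, a list of three; "delta_rot": the turn, a rotation vector about the tool's x, y, z in rad, a list of three. In form: [{"slide": [tx, ty, tz], "delta_rot": [rx, ry, rz]}, ...]. A call has 1 to 20 rows; each row is the pose to reach, as a shift and turn from the pose commanded when the call began, along the tool's axes at that moment; what a row does not reach only later rows make up. A row lasts 1/8 s, in which the tool goes at most 62.5 mm and 10.7 degrees, less where a joint would pass 70% of its speed; a pose out of reach is approached as far as the arm can. A call with a gripper value outside its range is refused whole. "gripper" is the opening, from 0 (shut) to 1 (fully open), set as the call begins (left out, the last holds). The fingers move at their own pace and stop on an object; the grip force is fixed at half the most. Time passes only in rows, so rows that repeat a pose let the fingers close. It gives the time, the measured TCP pose, the force and the opening at its end, in the units of the state.
- bot.get_state(): the state, without advancing time (a new reading comes with each control period).
- bot.snapshot(name): name is "side" or "top"; returns (picture, depth): 420x560x3 uint8, red, green, blue; 420x560 float32, m along the optical axis (not along the pixel's ray), 0 where there is no reading.
- bot.camera_model(name): a dict with "K" (3x3 intrinsics, pixels), "T" (4x4, takes a point from camera to world coordinates). Camera axes: x right, y up, looking along -z (the intrinsics and any distortion apply to the point x, -y, -z); pixel columns grow to the right and rows downward; lengths in m; the calibration is good to about 2 mm. A picture is of the moment at which its call begins. camera_model takes no time and is no camera call.
- bot.hand_in(): hands the job in, once; it reports no verdict.
The state is a dict: "clock": time; "joints": joint angles; "qd": joint speeds; "joint_efforts": joint torques, N m; "tool_pos": TCP position; "ee_rot": TCP orientation; "force": force on the tool from outside, world axes, zero at the start; "ft_torque": the same for the moment, N m; "grip_width": finger opening in m.
Only numpy, scipy, OpenCV 4.12 (cv2) and the standard library are available. Lean on these libraries where they do the work, as an engineer would, in place of code of your own. Each camera call takes 0.05 s, during which the arm holds its last target. There are 200 camera calls.

## Task

Build up the packing for the next dental model: stack the blue spacer plates on the cork seat of the height gauge, centred and squared with the seat one on top of the other, and stop when the top of the stack is level with the red pointer. Leave any plate that is not needed lying on the worktop, away from the gauge.

Things in the scene. Friction and masses are not known exactly. Their poses are not given: they have to be found in the camera images.
- seat (a point): centre of the top of the orange-brown cork seat (76 mm along x, 56 mm along y) on the dark steel foot (122 x 72 x 12 mm) of the height gauge, which is fixed to the worktop; 14 mm above the worktop. x points along the foot to its post, y across, z up. A plate belongs with its 70 mm along x and its 50 mm along y
- mark (a point): tip of the red pointer of the height gauge: 43 mm from the seat centre along the seat's x and 40 mm above the seat. It sits on a fixed 12 mm steel post, 64 mm from the seat centre, that rises 62 mm above the seat
- plate_a_centre (a point): one of three identical flat blue metal spacer plates, 70 mm (its x) x 50 mm (its y) x 20 mm thick, about 0.18 kg, two small dark holes in its top; this point is its centre, 10 mm above its underside. It starts flat on the worktop, z up; grasp it across the 50 mm
- plate_b_centre (a point): one of three identical flat blue metal spacer plates, 70 mm (its x) x 50 mm (its y) x 20 mm thick, about 0.18 kg, two small dark holes in its top; this point is its centre, 10 mm above its underside. It starts flat on the worktop, z up; grasp it across the 50 mm
- plate_c_centre (a point): one of three identical flat blue metal spacer plates, 70 mm (its x) x 50 mm (its y) x 20 mm thick, about 0.18 kg, two small dark holes in its top; this point is its centre, 10 mm above its underside. It starts flat on the worktop, z up; grasp it across the 50 mm

How it is judged:
At the end, for the whole second after the job is handed in: Two blue plates lie stacked on the seat, the top level with the pointer (within 6 mm), each within 15 mm of the seat centre, flat within 7 degrees and in line with the seat within 15 degrees; the third plate lies flat on the worktop, over 80 mm from the seat centre (((horizontal distance between plate_a_centre and seat below 0.015 m and z of plate_a_centre in the frame of seat between 0.004 and 0.016 m and angle between the x axis of plate_a_centre and the x axis of seat, either way round below 0.26 rad and angle between plate_a_centre's own z axis and vertical below 0.12 rad) or (horizontal distance between plate_b_centre and seat below 0.015 m and z of plate_b_centre in the frame of seat between 0.004 and 0.016 m and angle between the x axis of plate_b_centre and the x axis of seat, either way round below 0.26 rad and angle between plate_b_centre's own z axis and vertical below 0.12 rad) or (horizontal distance between plate_c_centre and seat below 0.015 m and z of plate_c_centre in the frame of seat between 0.004 and 0.016 m and angle between the x axis of plate_c_centre and the x axis of seat, either way round below 0.26 rad and angle between plate_c_centre's own z axis and vertical below 0.12 rad)) and ((horizontal distance between plate_a_centre and seat below 0.015 m and z of plate_a_centre in the frame of seat between 0.024 and 0.036 m and angle between the x axis of plate_a_centre and the x axis of seat, either way round below 0.26 rad and angle between plate_a_centre's own z axis and vertical below 0.12 rad) or (horizontal distance between plate_b_centre and seat below 0.015 m and z of plate_b_centre in the frame of seat between 0.024 and 0.036 m and angle between the x axis of plate_b_centre and the x axis of seat, either way round below 0.26 rad and angle between plate_b_centre's own z axis and vertical below 0.12 rad) or (horizontal distance between plate_c_centre and seat below 0.015 m and z of plate_c_centre in the frame of seat between 0.024 and 0.036 m and angle between the x axis of plate_c_centre and the x axis of seat, either way round below 0.26 rad and angle between plate_c_centre's own z axis and vertical below 0.12 rad)) and ((horizontal distance between plate_a_centre and seat above 0.08 m and height (world z) of plate_a_centre between 0.004 and 0.018 m) or (horizontal distance between plate_b_centre and seat above 0.08 m and height (world z) of plate_b_centre between 0.004 and 0.018 m) or (horizontal distance between plate_c_centre and seat above 0.08 m and height (world z) of plate_c_centre between 0.004 and 0.018 m))); the robot touches nothing.
It also fails if it takes over 58 s, if anything falls off the work surface, if the arm or the gripper's body presses on something with over 40 N, if the wrist force passes 120 N, or if a joint passes its speed limit or range.

## Working session

There is one attempt and no reset: what is moved stays moved. The work goes in short steps, Python scripts to look and compute and a tool call to move; the robot and the scene stay as the last step left them, time stands still between calls to the robot, and variables do not carry over. Pictures are saved under pics/ and viewed, on a budget of 10 in all, crops included, one or two more only if the job needs it, and the job is handed in when it is done.

Besides the shell and the picture viewer there is one more tool, called after "Request:" by a JSON object that holds its "name" and its "arguments", one argument or row to a line. drive_tool: Moves the arm, as the interface text tells. Its arguments: {"type":"object","properties":{"increments":{"type":"array","items":{"type":"object","properties":{"slide":{"type":"array","items":{"type":"number"}},"delta_rot":{"type":"array","items":{"type":"number"}}}}},"gripper":{"type":"number"}},"required":["increments"]}

```bash
mkdir -p pics; cat > h.py <<'E'
import numpy as np, cv2
from station import bot
def snap(name,out):
    p,d=bot.snapshot(name); cv2.imwrite('pics/'+out+'.png',cv2.resize(p[:,:,::-1],(784,588),interpolation=cv2.INTER_CUBIC)); np.save('pics/'+out+'_d.npy',d); np.save('pics/'+out+'_p.npy',p); return p,d
def cloud(name,d):
    c=bot.camera_model(name);K=c['K'];T=c['T']
    v,u=np.indices(d.shape)
    X=(u-K[0,2])/K[0,0]*d;Y=(v-K[1,2])/K[1,1]*d
    return np.stack([X,-Y,-d],-1)@T[:3,:3].T+T[:3,3]
E
python3 - <<'E'
from h import *
for n in('top','side'):
    snap(n,n+'0'); c=bot.camera_model(n); print(n,{k:(v if k not in'KT' else np.round(v,3).tolist()) for k,v in c.items()})
print(bot.get_state())
E
```

```text
top {'K': [[380.832, 0.0, 285.989], [0.0, 380.832, 211.374], [0.0, 0.0, 1.0]], 'T': [[0.03, 0.992, -0.124, 0.372], [-0.999, 0.032, 0.014, -0.017], [0.018, 0.123, 0.992, 0.919], [0.0, 0.0, 0.0, 1.0]]}
side {'K': [[412.974, 0.0, 279.381], [0.0, 412.974, 206.628], [0.0, 0.0, 1.0]], 'T': [[-0.873, 0.341, -0.348, 0.15], [-0.487, -0.604, 0.631, 0.563], [0.004, 0.721, 0.693, 0.692], [0.0, 0.0, 0.0, 1.0]]}
{'clock': 0.1, 'joints': array([ 1.01892717,  0.47770955,  0.02236678,  1.55631995, -0.01150309,
        1.10929801, -0.08312541]), 'qd': array([ 0.000919  , -0.00267883,  0.00046612, -0.00244562,  0.00072407,
       -0.00016422,  0.00044916]), 'joint_efforts': array([ 4.37252937e-03, -5.84085703e+01,  1.54011358e+00, -2.73312253e+01,
       -5.41673403e-02,  1.30570415e-02,  3.53288760e-05]), 'tool_pos': array([ 0.28957683, -0.60918203,  0.24379845]), 'ee_rot': array([-3.06308702e+00, -6.90984756e-01,  7.43771878e-04]), 'force': array([ 1.00847126, -0.18539397,  0.07524214]), 'ft_torque': array([ 0.02977386, -0.03463276,  0.00031508]), 'grip_width': 0.08781190764495213}
```

View pics/top0.png

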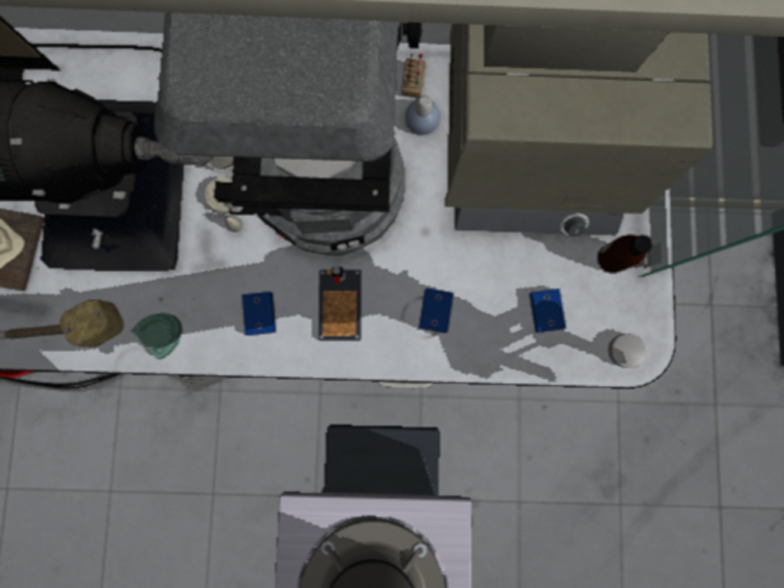

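View pics/side0.png

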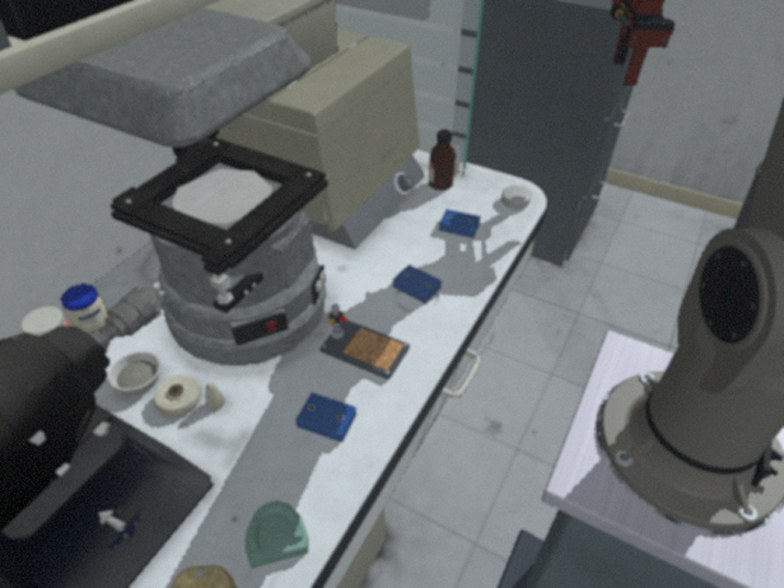

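The top picture shows three blue plates at about (258,313), (436,310) and (548,310). The gauge is at (340,305), with its post and pointer at (337,275) on the far side. The side picture agrees. Next I measure the poses.

```bash
cat >> h.py <<'E'
def blobs(name,p,d,lo,hi,zr,amin=120):
    P=cloud(name,d); hsv=cv2.cvtColor(p,cv2.COLOR_RGB2HSV)
    m=cv2.inRange(hsv,lo,hi)&((d>0)&(P[...,2]>zr[0])&(P[...,2]<zr[1])).astype(np.uint8)*255
    n,l,s,c=cv2.connectedComponentsWithStats(m)
    for i in range(1,n):
        if s[i,4]<amin: continue
        Q=P[l==i]; z=np.percentile(Q[:,2],[5,50,95]); Q=Q[Q[:,2]>z[1]-.006]
        (cx,cy),(w,h),a=cv2.minAreaRect((Q[:,:2]*1000).astype(np.float32))
        if w<h:a+=90
        print(name,'px',c[i].round(),'n',s[i,4],'z',z.round(4),'rect mm',round(cx,1),round(cy,1),'size',round(max(w,h),1),round(min(w,h),1),'long-axis deg',round((a+90)%180-90,1),'mean',(Q[:,:2].mean(0)*1000).round(1))
E
python3 - <<'E'
from h import *
for n in('top','side'):
    p=np.load(f'pics/{n}0_p.npy');d=np.load(f'pics/{n}0_d.npy')
    print('blue');blobs(n,p,d,(105,130,30),(125,255,255),(-.02,.06))
    print('cork');blobs(n,p,d,(5,110,60),(22,255,255),(-.02,.06))
    print('red');blobs(n,p,d,(0,170,90),(4,255,255),(.0,.12),4)
    P=cloud(n,d)
    # foot: dark pixels near gauge
    g=p.max(2)
    m=(g<75)&(P[...,2]>.006)&(P[...,2]<.02)&(abs(P[...,0]-.47)<.13)&(abs(P[...,1]-.065)<.06)
    Q=P[m]; print('foot',cv2.minAreaRect((Q[:,:2]*1000).astype(np.float32)),m.sum())
p=np.load('pics/top0_p.npy')[185:255,160:420]
cv2.imwrite('pics/crop0.png',cv2.resize(p[:,:,::-1],None,fx=3,fy=3,interpolation=cv2.INTER_CUBIC))
E
```

```text
blue
top px [311. 221.] n 527 z [0.0184 0.0214 0.0241] rect mm 461.8 -90.2 size 67.0 46.8 long-axis deg -7.0 mean [461.5 -90.2]
top px [391. 221.] n 554 z [0.0186 0.0208 0.0235] rect mm 468.3 -280.2 size 67.6 49.5 long-axis deg 9.9 mean [ 468.2 -279.4]
top px [184. 224.] n 569 z [0.0185 0.0215 0.0241] rect mm 447.1 209.3 size 67.0 47.0 long-axis deg 8.2 mean [446.9 208.8]
cork
top px [242. 223.] n 737 z [0.0127 0.0153 0.018 ] rect mm 452.5 73.5 size 74.6 56.6 long-axis deg 1.9 mean [452.5  73.1]
red
foot ((483.50396728515625, 73.67355346679688), (154.33932495117188, 81.91059112548828), 6.893144130706787) 686
blue
side px [327. 159.] n 246 z [0.0088 0.0195 0.022 ] rect mm 466.2 -279.5 size 66.2 45.5 long-axis deg 7.5 mean [ 467.3 -274.8]
side px [298. 203.] n 128 z [0.0146 0.0199 0.0222] rect mm 458.9 -87.3 size 60.3 39.9 long-axis deg -69.3 mean [457.4 -83.2]
side px [233. 298.] n 706 z [0.0118 0.0197 0.0217] rect mm 445.2 211.2 size 66.4 47.9 long-axis deg 9.0 mean [443.7 212.4]
cork
side px [277. 253.] n 163 z [0.012  0.014  0.0158] rect mm 426.7 71.3 size 53.7 22.1 long-axis deg -88.7 mean [426.4  72.7]
red
foot ((467.7860412597656, 75.63471984863281), (115.18566131591797, 68.04930114746094), 2.0020031929016113) 410
```

View pics/crop0.png

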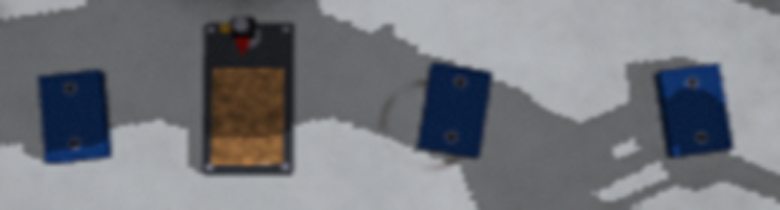

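The seat is at about (0.4525, 0.073), yaw 2°. The plate tops measure 0.020–0.021 m and the sizes match; the ring in the crop is only a stain. I'll use the middle plate (461, −90 mm) and the left one (447, 209 mm), and leave the right one, at y = −0.28, where it is.

```bash
cat >> h.py <<'E'
from scipy.spatial.transform import Rotation as R
def plan(x,y,z,yawdeg):
    s=bot.get_state(); R0=R.from_rotvec(s['ee_rot']); p=np.array(s['tool_pos'])
    Rt=R.from_euler('z',yawdeg,degrees=True)*R.from_euler('x',180,degrees=True)
    print('now',p.round(4),'yaw',np.degrees(np.arctan2(*R0.as_matrix()[[1,0],0])).round(2),'slide cm',(R0.inv().apply(np.array([x,y,z])-p)*100).round(2),'rot',(R0.inv()*Rt).as_rotvec().round(3),'force',s['force'].round(1),'w',round(s['grip_width'],4),'t',s['clock'])
E
python3 -c "
from h import *
plan(.461,-.089,.15,-7)"
```

```text
now [ 0.2896 -0.6092  0.2438] yaw 25.42 slide cm [ 37.82 -39.61   9.44] rot [-0.002  0.001  0.566] force [ 1.  -0.2  0.1] w 0.0878 t 0.1
```

Request:
{"name": "drive_tool", "arguments": {
  "increments": [
    {"slide": [3,-3.2,0.5],"delta_rot": [0,0,0.05]},
    {"slide": [7,-7.3,1.5],"delta_rot": [0,0,0.1]},
    {"slide": [11,-11.5,2.5],"delta_rot": [0,0,0.17]},
    {"slide": [15,-15.7,3.5],"delta_rot": [0,0,0.23]},
    {"slide": [19,-20,4.5],"delta_rot": [0,0,0.29]},
    {"slide": [23,-24.1,5.5],"delta_rot": [0,0,0.35]},
    {"slide": [27,-28.3,6.5],"delta_rot": [0,0,0.41]},
    {"slide": [31,-32.5,7.5],"delta_rot": [0,0,0.47]},
    {"slide": [35,-36.6,8.5],"delta_rot": [0,0,0.53]},
    {"slide": [37.8,-39.6,9.4],"delta_rot": [0,0,0.566]},
    {"slide": [37.8,-39.6,9.4],"delta_rot": [0,0,0.566]},
    {"slide": [37.8,-39.6,9.4],"delta_rot": [0,0,0.566]},
    {"slide": [37.8,-39.6,9.4],"delta_rot": [0,0,0.566]},
    {"slide": [37.8,-39.6,9.4],"delta_rot": [0,0,0.566]}
  ],
  "gripper": 1
}}

```text
clock: 1.85
tool_pos: [0.461, -0.0909, 0.1508]
ee_rot: [3.135, -0.195, 0.0]
force: [-0.4, 0.7, 0.3]
grip_width: 0.0879
```

```bash
python3 -c "
from h import *
plan(.461,-.089,.026,-7); snap('side','side1')"
```

```text
now [ 0.461  -0.0909  0.1508] yaw -7.13 slide cm [-0.03 -0.19 12.48] rot [ 0.    -0.    -0.002] force [-0.4  0.7  0.3] w 0.0879 t 1.85
```

View pics/side1.png

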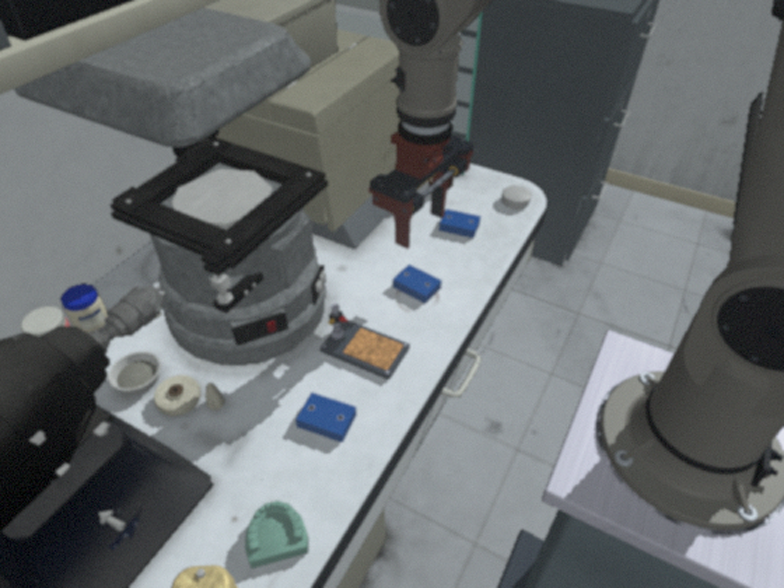

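The gripper is above the middle plate at (417,283) with its fingers spread along y, as intended. I descend and grip.

Request:
{"name": "drive_tool", "arguments": {
  "increments": [
    {"slide": [0,-0.1,3]},
    {"slide": [0,-0.1,6]},
    {"slide": [0,-0.1,9]},
    {"slide": [0,-0.1,11]},
    {"slide": [0,-0.1,12]},
    {"slide": [0,-0.1,12.4]},
    {"slide": [0,-0.1,12.4]},
    {"slide": [0,-0.1,12.4]}
  ]
}}

```text
$.increments[0]: bad value
```

Request:
{"name": "drive_tool", "arguments": {
  "increments": [
    {"slide": [0,0,0]},
    {"slide": [0,0,0]},
    {"slide": [0,0,0]},
    {"slide": [0,0,0]},
    {"slide": [0,0,0]},
    {"slide": [0,0,0]},
    {"slide": [0,0,0]},
    {"slide": [0,0,0]},
    {"slide": [0,0,0]},
    {"slide": [0,0,0]}
  ],
  "gripper": 0
}}

```text
$.increments[0]: bad value
```

```bash
python3 -c "
from h import *
plan(.452,.0735,.12,2)"
```

```text
now [ 0.461  -0.0907  0.1508] yaw -7.11 slide cm [ -2.93 -16.18   3.08] rot [ 0.    -0.    -0.159] force [0.1 0.6 0.9] w 0.0879 t 1.9
```

Each row needs `delta_rot` as well.

Request:
{"name": "drive_tool", "arguments": {
  "increments": [
    {"slide": [0,-0.1,3],"delta_rot": [0,0,0]},
    {"slide": [0,-0.1,6],"delta_rot": [0,0,0]},
    {"slide": [0,-0.1,9],"delta_rot": [0,0,0]},
    {"slide": [0,-0.1,11],"delta_rot": [0,0,0]},
    {"slide": [0,-0.1,12],"delta_rot": [0,0,0]},
    {"slide": [0,-0.1,12.4],"delta_rot": [0,0,0]},
    {"slide": [0,-0.1,12.4],"delta_rot": [0,0,0]},
    {"slide": [0,-0.1,12.4],"delta_rot": [0,0,0]}
  ]
}}

```text
clock: 2.9
tool_pos: [0.4619, -0.0888, 0.0273]
ee_rot: [3.136, -0.192, 0.002]
force: [0.2, -0.8, 0.4]
grip_width: 0.0873
```

Request:
{"name": "drive_tool", "arguments": {
  "increments": [
    {"slide": [0,0,0],"delta_rot": [0,0,0]},
    {"slide": [0,0,0],"delta_rot": [0,0,0]},
    {"slide": [0,0,0],"delta_rot": [0,0,0]},
    {"slide": [0,0,0],"delta_rot": [0,0,0]},
    {"slide": [0,0,0],"delta_rot": [0,0,0]},
    {"slide": [0,0,0],"delta_rot": [0,0,0]},
    {"slide": [0,0,0],"delta_rot": [0,0,0]},
    {"slide": [0,0,0],"delta_rot": [0,0,0]}
  ],
  "gripper": 0
}}

```text
clock: 3.9
tool_pos: [0.4614, -0.089, 0.0267]
ee_rot: [3.135, -0.192, 0.0]
force: [-0.6, -2.7, 1.6]
grip_width: 0.0501
```

```bash
python3 -c "
from h import *
plan(.452,.0735,.12,2)"
```

```text
now [ 0.4614 -0.089   0.0267] yaw -7.02 slide cm [ -2.91 -16.01  -9.33] rot [ 0.    -0.    -0.157] force [-0.6 -2.7  1.6] w 0.0501 t 3.9
```

The gripper closed to 50.1 mm, so the plate is held square across its 50 mm. I lift and carry it.

Request:
{"name": "drive_tool", "arguments": {
  "increments": [
    {"slide": [0,0,-2],"delta_rot": [0,0,0]},
    {"slide": [0,0,-5],"delta_rot": [0,0,0]},
    {"slide": [0,0,-8],"delta_rot": [0,0,0]},
    {"slide": [-0.3,-1.5,-9.3],"delta_rot": [0,0,-0.02]},
    {"slide": [-0.8,-4.5,-9.3],"delta_rot": [0,0,-0.05]},
    {"slide": [-1.4,-7.5,-9.3],"delta_rot": [0,0,-0.08]},
    {"slide": [-2,-10.5,-9.3],"delta_rot": [0,0,-0.11]},
    {"slide": [-2.5,-13.5,-9.3],"delta_rot": [0,0,-0.14]},
    {"slide": [-2.8,-15.3,-9.3],"delta_rot": [0,0,-0.157]},
    {"slide": [-2.9,-16,-9.3],"delta_rot": [0,0,-0.157]},
    {"slide": [-2.9,-16,-9.3],"delta_rot": [0,0,-0.157]},
    {"slide": [-2.9,-16,-9.3],"delta_rot": [0,0,-0.157]}
  ]
}}

```text
clock: 5.4
tool_pos: [0.452, 0.0726, 0.1195]
ee_rot: [3.141, 0.052, -0.0]
force: [0.1, -0.0, -1.0]
grip_width: 0.0501
```

```bash
python3 -c "
from h import *
plan(.452,.0735,.042,2); snap('side','side2')"
```

```text
now [0.452  0.0726 0.1195] yaw 1.9 slide cm [ 0.   -0.1   7.75] rot [ 0.001  0.    -0.002] force [ 0.1 -0.  -1. ] w 0.0501 t 5.4
```

View pics/side2.png

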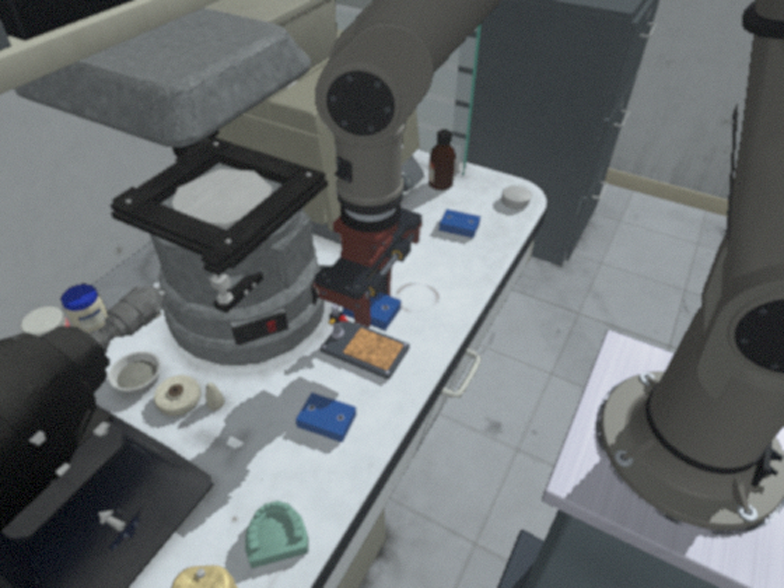

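The plate hangs level in the gripper at (380,310) and the seat is clear at (375,348). I lower it slowly.

Request:
{"name": "drive_tool", "arguments": {
  "increments": [
    {"slide": [0,-0.1,2],"delta_rot": [0,0,0]},
    {"slide": [0,-0.1,4],"delta_rot": [0,0,0]},
    {"slide": [0,-0.1,5.5],"delta_rot": [0,0,0]},
    {"slide": [0,-0.1,6.5],"delta_rot": [0,0,0]},
    {"slide": [0,-0.1,7.1],"delta_rot": [0,0,0]},
    {"slide": [0,-0.1,7.4],"delta_rot": [0,0,0]},
    {"slide": [0,-0.1,7.6],"delta_rot": [0,0,0]},
    {"slide": [0,-0.1,7.75],"delta_rot": [0,0,0]},
    {"slide": [0,-0.1,7.8],"delta_rot": [0,0,0]},
    {"slide": [0,-0.1,7.8],"delta_rot": [0,0,0]}
  ]
}}

```text
clock: 6.7
tool_pos: [0.4521, 0.0747, 0.0418]
ee_rot: [-3.141, -0.055, -0.0]
force: [0.0, 0.1, -1.3]
grip_width: 0.0499
```

Request:
{"name": "drive_tool", "arguments": {
  "increments": [
    {"slide": [0,0.1,0.05],"delta_rot": [0,0,0]},
    {"slide": [0,0.1,0.1],"delta_rot": [0,0,0]},
    {"slide": [0,0.1,0.1],"delta_rot": [0,0,0]}
  ]
}}

```text
clock: 7.08
tool_pos: [0.4521, 0.0735, 0.0407]
ee_rot: [3.141, 0.054, 0.0]
force: [0.3, -0.4, -0.5]
grip_width: 0.0498
```

Request:
{"name": "drive_tool", "arguments": {
  "increments": [
    {"slide": [0,0,0],"delta_rot": [0,0,0]},
    {"slide": [0,0,0],"delta_rot": [0,0,0]},
    {"slide": [0,0,0],"delta_rot": [0,0,0]},
    {"slide": [0,0,0],"delta_rot": [0,0,0]},
    {"slide": [0,0,0],"delta_rot": [0,0,0]},
    {"slide": [0,0,-2],"delta_rot": [0,0,0]},
    {"slide": [0,0,-5],"delta_rot": [0,0,0]},
    {"slide": [0,0,-8.5],"delta_rot": [0,0,0]},
    {"slide": [0,0,-11],"delta_rot": [0,0,0]},
    {"slide": [0,0,-11],"delta_rot": [0,0,0]}
  ],
  "gripper": 1
}}

```text
clock: 8.32
tool_pos: [0.4533, 0.0739, 0.1522]
ee_rot: [-3.14, -0.054, -0.006]
force: [0.9, 0.8, 0.6]
grip_width: 0.0874
```

```bash
python3 -c "
from h import *
plan(.4465,.2095,.15,8)"
```

```text
now [0.4533 0.0739 0.1522] yaw 1.98 slide cm [ -0.21 -13.58   0.23] rot [-0.    -0.004 -0.105] force [0.9 0.8 0.6] w 0.0874 t 8.325
```

Request:
{"name": "drive_tool", "arguments": {
  "increments": [
    {"slide": [0,-3,0],"delta_rot": [0,0,-0.02]},
    {"slide": [0,-6,0],"delta_rot": [0,0,-0.05]},
    {"slide": [-0.1,-9,0],"delta_rot": [0,0,-0.08]},
    {"slide": [-0.2,-12,0.1],"delta_rot": [0,0,-0.1]},
    {"slide": [-0.2,-13.6,0.2],"delta_rot": [0,0,-0.105]},
    {"slide": [-0.2,-13.6,0.2],"delta_rot": [0,0,-0.105]},
    {"slide": [-0.2,-13.6,0.2],"delta_rot": [0,0,-0.105]},
    {"slide": [-0.2,-13.6,0.2],"delta_rot": [0,0,-0.105]}
  ]
}}

```text
clock: 9.32
tool_pos: [0.4455, 0.2082, 0.1486]
ee_rot: [3.133, 0.216, -0.0]
force: [-0.6, -0.2, 0.7]
grip_width: 0.0874
```

```bash
python3 - <<'E'
from h import *
plan(.4465,.2095,.026,8)
for n in('top','side'):
    p,d=snap(n,n+'3'); blobs(n,p,d,(105,130,30),(125,255,255),(-.02,.06))
E
```

```text
now [0.4455 0.2082 0.1486] yaw 7.9 slide cm [ 0.12 -0.12 12.26] rot [ 0.001  0.    -0.002] force [-0.6 -0.2  0.7] w 0.0874 t 9.325
top px [240. 222.] n 619 z [0.0321 0.0353 0.0377] rect mm 453.8 75.5 size 66.0 49.2 long-axis deg 2.2 mean [453.7  75.4]
top px [391. 221.] n 561 z [0.0183 0.0209 0.0236] rect mm 468.6 -280.6 size 67.4 49.8 long-axis deg 9.2 mean [ 468.2 -279.8]
top px [184. 233.] n 166 z [0.0186 0.0216 0.0245] rect mm 425.3 207.0 size 48.6 24.0 long-axis deg -85.8 mean [423.7 207.8]
side px [328. 158.] n 254 z [0.0159 0.02   0.0219] rect mm 466.5 -280.3 size 65.9 47.3 long-axis deg 10.2 mean [ 465.6 -277.7]
side px [265. 245.] n 601 z [0.0253 0.0337 0.0356] rect mm 453.0 76.2 size 71.2 47.6 long-axis deg 2.4 mean [451.2  78.1]
side px [233. 297.] n 715 z [0.0164 0.0198 0.0217] rect mm 446.0 210.3 size 68.2 47.1 long-axis deg 8.3 mean [444.4 211.9]
```

View pics/side3.png

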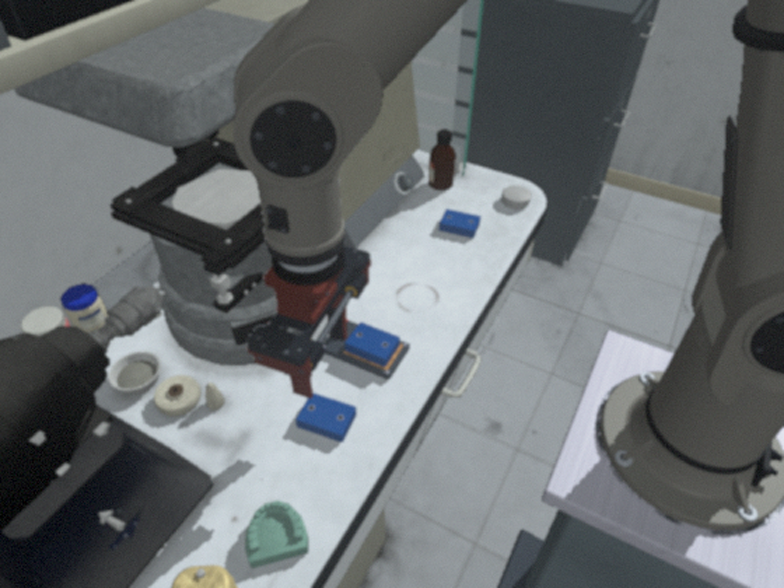

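The first plate is flat on the seat at (375,343), about 2 mm from centre and within 0.5° in yaw. Now I pick up the second plate, at (327,415).

Request:
{"name": "drive_tool", "arguments": {
  "increments": [
    {"slide": [0.1,-0.1,3],"delta_rot": [0,0,0]},
    {"slide": [0.1,-0.1,6],"delta_rot": [0,0,0]},
    {"slide": [0.1,-0.1,9],"delta_rot": [0,0,0]},
    {"slide": [0.1,-0.1,11],"delta_rot": [0,0,0]},
    {"slide": [0.1,-0.1,11.9],"delta_rot": [0,0,0]},
    {"slide": [0.1,-0.1,12.2],"delta_rot": [0,0,0]},
    {"slide": [0.1,-0.1,12.2],"delta_rot": [0,0,0]},
    {"slide": [0.1,-0.1,12.2],"delta_rot": [0,0,0]}
  ]
}}

```text
clock: 10.42
tool_pos: [0.4467, 0.2108, 0.0274]
ee_rot: [-3.133, -0.219, -0.002]
force: [1.0, -0.2, 0.4]
grip_width: 0.0875
```

Request:
{"name": "drive_tool", "arguments": {
  "increments": [
    {"slide": [0,0,0],"delta_rot": [0,0,0]},
    {"slide": [0,0,0],"delta_rot": [0,0,0]},
    {"slide": [0,0,0],"delta_rot": [0,0,0]},
    {"slide": [0,0,0],"delta_rot": [0,0,0]},
    {"slide": [0,0,0],"delta_rot": [0,0,0]},
    {"slide": [0,0,0],"delta_rot": [0,0,0]},
    {"slide": [0,0,0],"delta_rot": [0,0,0]},
    {"slide": [0,0,0],"delta_rot": [0,0,0]}
  ],
  "gripper": 0
}}

```text
clock: 11.42
tool_pos: [0.4462, 0.2102, 0.0267]
ee_rot: [3.133, 0.219, -0.0]
force: [0.3, -3.3, 3.4]
grip_width: 0.0498
```

```bash
python3 -c "
from h import *
plan(.452,.074,.13,2)"
```

```text
now [0.4462 0.2102 0.0267] yaw 7.99 slide cm [ -1.32  13.57 -10.32] rot [0.001 0.    0.105] force [ 0.3 -3.3  3.4] w 0.0498 t 11.425
```

Request:
{"name": "drive_tool", "arguments": {
  "increments": [
    {"slide": [0,0,-2],"delta_rot": [0,0,0]},
    {"slide": [0,0,-5],"delta_rot": [0,0,0]},
    {"slide": [0,0,-8],"delta_rot": [0,0,0]},
    {"slide": [-0.1,1,-10.3],"delta_rot": [0,0,0.01]},
    {"slide": [-0.4,3.5,-10.3],"delta_rot": [0,0,0.03]},
    {"slide": [-0.6,6.5,-10.3],"delta_rot": [0,0,0.05]},
    {"slide": [-0.9,9.5,-10.3],"delta_rot": [0,0,0.08]},
    {"slide": [-1.2,12,-10.3],"delta_rot": [0,0,0.1]},
    {"slide": [-1.3,13.3,-10.3],"delta_rot": [0,0,0.105]},
    {"slide": [-1.3,13.6,-10.3],"delta_rot": [0,0,0.105]},
    {"slide": [-1.3,13.6,-10.3],"delta_rot": [0,0,0.105]},
    {"slide": [-1.3,13.6,-10.3],"delta_rot": [0,0,0.105]}
  ]
}}

```text
clock: 12.92
tool_pos: [0.4523, 0.0752, 0.1297]
ee_rot: [-3.141, -0.057, -0.0]
force: [0.8, -0.4, -2.5]
grip_width: 0.0499
```

```bash
python3 -c "
from h import *
plan(.452,.074,.062,2)"
```

```text
now [0.4523 0.0752 0.1297] yaw 2.09 slide cm [-0.04  0.12  6.77] rot [-0.001 -0.     0.001] force [ 0.8 -0.4 -2.5] w 0.0499 t 12.925
```

Request:
{"name": "drive_tool", "arguments": {
  "increments": [
    {"slide": [0,0.1,2],"delta_rot": [0,0,0]},
    {"slide": [0,0.1,4],"delta_rot": [0,0,0]},
    {"slide": [0,0.1,5.3],"delta_rot": [0,0,0]},
    {"slide": [0,0.1,6],"delta_rot": [0,0,0]},
    {"slide": [0,0.1,6.4],"delta_rot": [0,0,0]},
    {"slide": [0,0.1,6.65],"delta_rot": [0,0,0]},
    {"slide": [0,0.1,6.8],"delta_rot": [0,0,0]},
    {"slide": [0,0.1,6.88],"delta_rot": [0,0,0]},
    {"slide": [0,0.1,6.88],"delta_rot": [0,0,0]},
    {"slide": [0,0.1,6.88],"delta_rot": [0,0,0]}
  ]
}}

```text
clock: 14.18
tool_pos: [0.4524, 0.0731, 0.061]
ee_rot: [-3.141, -0.055, -0.0]
force: [0.5, -0.1, -1.9]
grip_width: 0.0499
```

Request:
{"name": "drive_tool", "arguments": {
  "increments": [
    {"slide": [0,-0.05,0.03],"delta_rot": [0,0,0]},
    {"slide": [0,-0.05,0.06],"delta_rot": [0,0,0]},
    {"slide": [0,-0.05,0.06],"delta_rot": [0,0,0]}
  ]
}}

```text
clock: 14.55
tool_pos: [0.4524, 0.0736, 0.0606]
ee_rot: [3.141, 0.055, 0.0]
force: [-2.3, -0.4, 4.7]
grip_width: 0.0496
```

Request:
{"name": "drive_tool", "arguments": {
  "increments": [
    {"slide": [0,0,0],"delta_rot": [0,0,0]},
    {"slide": [0,0,0],"delta_rot": [0,0,0]},
    {"slide": [0,0,0],"delta_rot": [0,0,0]},
    {"slide": [0,0,0],"delta_rot": [0,0,0]},
    {"slide": [0,0,0],"delta_rot": [0,0,0]},
    {"slide": [0,0,-2],"delta_rot": [0,0,0]},
    {"slide": [0,0,-5],"delta_rot": [0,0,0]},
    {"slide": [0,0,-9],"delta_rot": [0,0,0]},
    {"slide": [0,0,-12],"delta_rot": [0,0,0]},
    {"slide": [0,4,-12],"delta_rot": [0,0,0]},
    {"slide": [0,9,-12],"delta_rot": [0,0,0]},
    {"slide": [0,14,-12],"delta_rot": [0,0,0]},
    {"slide": [0,18,-12],"delta_rot": [0,0,0]},
    {"slide": [0,20,-12],"delta_rot": [0,0,0]},
    {"slide": [0,20,-12],"delta_rot": [0,0,0]},
    {"slide": [0,20,-12],"delta_rot": [0,0,0]}
  ],
  "gripper": 1
}}

```text
clock: 16.55
tool_pos: [0.4592, -0.1251, 0.1802]
ee_rot: [-3.141, -0.056, 0.0]
force: [0.9, 0.4, 0.3]
grip_width: 0.0879
```

```bash
python3 - <<'E'
from h import *
for n in('top','side'):
    p,d=snap(n,n+'4'); blobs(n,p,d,(105,130,30),(125,255,255),(-.02,.08))
s=bot.get_state();print(s['clock'],s['force'],s['grip_width'])
E
```

```text
top px [240. 221.] n 676 z [0.0513 0.0553 0.0578] rect mm 454.3 75.7 size 69.6 48.2 long-axis deg 2.6 mean [453.9  75.5]
side px [328. 158.] n 261 z [0.0139 0.0198 0.0221] rect mm 466.3 -280.3 size 66.5 47.3 long-axis deg 11.1 mean [ 465.6 -277.6]
side px [ 56. 212.] n 329 z [0.0549 0.0617 0.0638] rect mm 883.5 240.3 size 47.6 46.3 long-axis deg -80.6 mean [881.3 240.9]
side px [265. 241.] n 762 z [0.0286 0.0531 0.0557] rect mm 452.5 76.0 size 70.2 47.9 long-axis deg 0.9 mean [451.   78.3]
16.65 [0.56017785 1.11909142 0.21320321] 0.0877378593887706
```

View pics/side4.png

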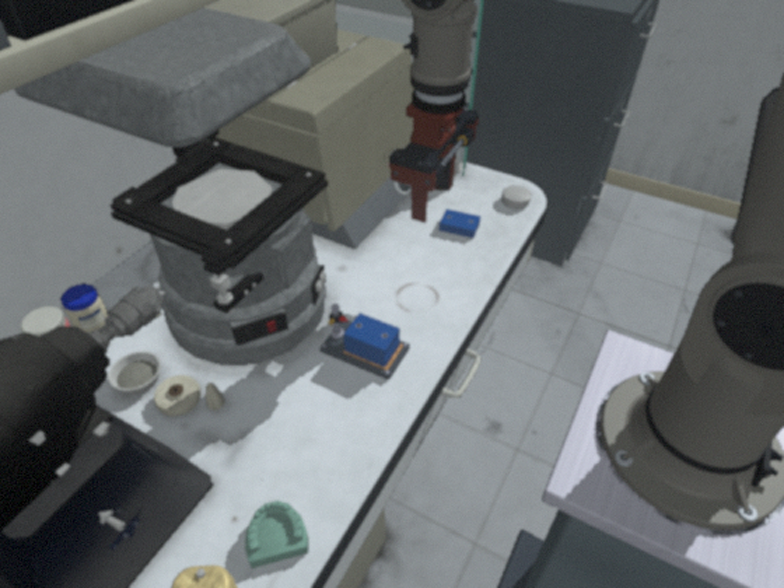

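The two plates are stacked squarely on the seat at (372,340). The top measures about 0.054 m, level with the pointer, and the stack is about 2 mm from centre. The third plate lies flat at (460,222) and the gripper is clear of everything.

```bash
python3 -c "
from station import bot
print(bot.hand_in())"
```

```text
the job is handed in; nothing more can be done
None
```

The job is done and handed in at about 16.7 s of the 58 s limit. Two blue plates are stacked on the cork seat, and the third was left where it started on the worktop.

My last camera checks showed:
- **Height:** the top of the stack measures 53 mm (side camera) and 55 mm (top camera) above the worktop. The pointer should be at 54 mm by the sizes given; I did not measure it directly.
- **Position:** the stack centre is about 2–3 mm from the measured seat centre.
- **Squareness:** the stack is within about 1° of the seat in both views, and looks flat.
- **Spare plate:** it lies flat about 0.35 m from the seat, seen only by the side camera because the arm hid it from the top one.
- **Gripper:** it is empty, open and clear of everything.

The largest force I read after any move was about 5 N. Two early move calls were refused because their rows had no turn values; the arm did not move.

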